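Tube and shaft onto V-stands

TASK

Get the two parts ready for the straightness check: take the thick steel tube and the thin steel shaft off their wooden rests and lay each across the steel V-stand of its size, the tube in the stand with the wide Vs and the shaft in the stand with the narrow Vs. Each must lie level, cradled in both Vs of its stand and about centred lengthwise, and stay there at rest.

Things in the scene. Friction and masses are not known exactly. Their poses are not given: they have to be found in the camera images.
- tube_center (a point): Centre of the loose thick steel tube, 38 mm diameter, 160 mm long, 0.5 kg, dark bore at both ends (not the 55 mm offcut standing nearby). x runs along it. Starts level on a wooden rest (foot 130 x 80 x 6 mm, two sleepers under the tube's ends, 94 mm clear between them, 24 mm high, with 8 mm side stops): centre 43 mm above the bench, middle 94 mm free to grip.
- shaft_center (a point): Centre of the loose thin plain solid steel shaft, 22 mm diameter, 150 mm long, 0.4 kg. x runs along it. Starts level on a like wooden rest of the same sizes (94 mm clear between its sleepers): centre 35 mm above the bench. Not the armature with a drum at the back of the bench.
- wide_stand_seat (a point): Wide V-stand, fixed: dark base plate 136 x 84 x 10 mm, two steel V-heads 100 mm apart (80 mm clear between), each an upward 90 degree V, 59 mm wide at the mouth, bottom 42 mm and edges 72 mm above the bench. The point is where the tube's centre belongs: midway between the heads, 69 mm above the bench. x runs level along the grooves, as the tube must lie (either way round).
- narrow_stand_seat (a point): Narrow V-stand, fixed: like the wide one, but base 136 x 62 mm and Vs only 25 mm wide at the mouth, bottom 45 mm and edges 58 mm above the bench. The point is where the shaft's centre belongs: midway between the heads, 61 mm above the bench. x runs level along the grooves, as the shaft must lie (either way round).
Mind the look-alikes: they are no part of the job. What is shaped like the part that bears shaft_center but yellow is not meant. Leave any pink look-alike of the part that bears tube_center alone.

How it is judged:
By the outcome, as a careful person would: the job done as asked, in the order asked, and still so for the second after the job is handed in, with the robot touching nothing.
It also fails if it takes over 58 s, if anything falls off the work surface, if the arm or the gripper's body presses on something with over 40 N, if the wrist force passes 120 N, or if a joint passes its speed limit or range.

ROBOT

A 6-joint arm with a two-finger parallel gripper is mounted at the origin on the work surface. World frame = base frame: x ahead of the robot, y to its left, z up, the work surface at z = 0. Lengths are in m, angles in rad, forces in N, time in s.
With the tool pointing down it reaches from about 0.35 to 0.85 m from the base axis. Payload 8.1 kg.
Tool frame: the origin (TCP) lies on the centre line of the jaws, within the pads' length; the fingertips stand 14 mm ahead of it and the grasp point (between the pads) lies 5 mm behind it; z points along the fingers, y is the direction in which the jaws open and shut (so a half turn about z gives the same grasp; the last joint's range is limited). The gripper opens to 93 mm and grips with 3 to 60 N. Pads are 15 mm wide; open, the fingers measure 128 mm over their backs; the gripper's body (75 mm by 188 mm) begins 65 mm behind the grasp point.
Start: joints at [-1.26, 0.13, 1.488, -0, 1.523, -0.085], TCP at [0.231, -0.554, 0.233] pointing down, gripper open.
Joint ranges: [-2.96, 2.96], [-0.89, 2.26], [0.02, 2.5], [-1.34, 4.48], [0, 2.73], [-2.66, 2.66]. Speed limits (rad/s): [2.39, 2.39, 2.79, 3.14, 3.14, 3.14].

INTERFACE

Orientations are given as a rotation vector (axis times angle).
In Python, from plant import robot gives the robot as it stands.
- The arm moves only by the tool jog_arm, never from a script. Its argument "steps" is a list of rows, each a list of 7 numbers: the closure, from 0 (fully open) to 1 (shut), then the shift along the tool's x, y, z in m, then the turn, a rotation vector about the tool's x, y, z in rad. In form: [[jaw, tx, ty, tz, rx, ry, rz], ...]. A call has 1 to 5 rows; each row is the pose to reach, as a shift and turn from the pose measured when the call began, along the tool's axes at that moment; what a row does not reach only later rows make up. A row lasts 1/8 s, in which the tool goes at most 62.5 mm and 10.7 degrees, less where a joint would pass 70% of its speed; a pose out of reach is approached as far as the arm can. A call with a gripper value outside its range is refused whole. The fingers move at their own pace and stop on an object; "force" is the grip in N (left out, the last holds). Time passes only in rows, so rows that repeat a pose let the fingers close. It gives the time, the measured TCP pose, the force and the opening at its end, in the units of the state.
- robot.read_state(): the state, without advancing time (a new reading comes with each control period).
- robot.read_camera(name): name is "scene" or "side" or "wrist"; returns a dict with "image" (480x640x3 uint8, red, green, blue), "mtx" (3x3 intrinsics, pixels), "extrinsics" (4x4, takes a point from camera to world coordinates); the wrist camera has in their place "tool_from_camera" (4x4, takes a point from camera to tool coordinates, whose origin is the TCP and whose axes are the flange's). Camera axes: x right, y down, z forward; pixel columns grow to the right and rows downward; lengths in m; the calibration is good to about 2 mm. A picture is of the moment at which its call begins: read the wrist's pose just before it. There is no depth.
- robot.close_job(): hands the job in, once; it reports no verdict.
The state is a dict: "t": time; "q": joint angles; "dq": joint speeds; "joint_torque": joint torques, N m; "tool_pos": TCP position; "orientation": TCP orientation; "force": force on the tool from outside, world axes, zero at the start; "wrist_torque": the same for the moment, N m; "opening": finger opening in m.
Only numpy, scipy, OpenCV 4.12 (cv2) and the standard library are available. Lean on these libraries where they do the work, as an engineer would, in place of code of your own. Each camera call takes 0.05 s, during which the arm holds its last target.

## Working session

There is one attempt and no reset: what is moved stays moved. The work goes in short steps, Python scripts to look and compute and a tool call to move; the robot and the scene stay as the last step left them, time stands still between calls to the robot, and variables do not carry over. Pictures are saved under pics/ and viewed, and the job is handed in when it is done.

Besides the shell and the picture viewer there is one more tool, called after "Emit:" by a JSON object that holds its "name" and its "arguments". jog_arm: Moves the arm, as the interface text tells. Its arguments: {"type":"object","properties":{"steps":{"type":"array"},"force":{"type":"number"}},"required":["steps"]}

```bash
mkdir -p pics; ls
cat > h.py <<'E'
import numpy as np, cv2
from plant import robot
from scipy.spatial.transform import Rotation as R
def snap(n,f):
    s=robot.read_state(); c=robot.read_camera(n)
    cv2.imwrite('pics/'+f,cv2.cvtColor(c['image'],cv2.COLOR_RGB2BGR))
    K=np.array(c['mtx'])
    if 'extrinsics' in c: T=np.array(c['extrinsics'])
    else:
        A=np.eye(4);A[:3,:3]=R.from_rotvec(s['orientation']).as_matrix();A[:3,3]=s['tool_pos'];T=A@np.array(c['tool_from_camera'])
    np.savez('pics/'+f+'.npz',K=K,T=T)
    return c['image'],K,T
def load(f):
    d=np.load('pics/'+f+'.npz');return cv2.imread('pics/'+f),d['K'],d['T']
def ray(K,T,u,v,z):
    d=T[:3,:3]@np.linalg.inv(K)@np.array([u,v,1.]);o=T[:3,3];return o+d*(z-o[2])/d[2]
def proj(K,T,p):
    c=np.linalg.inv(T)@np.append(p,1);q=K@c[:3];return q[:2]/q[2]
E
python3 - <<'E'
from h import *
for n in('scene','side','wrist'):
    i,K,T=snap(n,n+'0.png');print(n,K.tolist(),T.round(3).tolist())
s=robot.read_state();print(s)
E
```

```text
pics
scene [[622.8075546352184, 0.0, 317.42633365014086], [0.0, 622.8075546352184, 241.28226365122595], [0.0, 0.0, 1.0]] [[0.101, 0.762, -0.639, 1.283], [0.995, -0.069, 0.075, -0.139], [0.012, -0.643, -0.766, 1.089], [0.0, 0.0, 0.0, 1.0]]
side [[500.3058881120744, 0.0, 322.8680835203897], [0.0, 500.3058881120744, 240.19365155954796], [0.0, 0.0, 1.0]] [[-0.88, -0.36, 0.308, 0.149], [-0.474, 0.642, -0.602, 0.548], [0.019, -0.677, -0.736, 0.802], [0.0, 0.0, 0.0, 1.0]]
wrist [[411.34555153255303, 0.0, 320.82146979391416], [0.0, 411.34555153255303, 241.31637223064064], [0.0, 0.0, 1.0]] [[0.386, -0.881, -0.273, 0.308], [-0.923, -0.369, -0.114, -0.522], [-0.001, 0.296, -0.955, 0.384], [0.0, 0.0, 0.0, 1.0]]
{'t': 0.15, 'q': array([-1.26041220e+00,  1.30985561e-01,  1.48901888e+00,  1.17502949e-06,
        1.52300687e+00, -8.53923919e-02]), 'dq': array([ 1.36933966e-04,  6.66765867e-05, -3.46576286e-03,  1.11140070e-03,
        2.67482667e-03, -5.68908524e-04]), 'joint_torque': array([ 1.72778036e-03, -5.60478222e+01, -4.92333555e+01,  7.70065770e-02,
        3.05274606e-02, -9.41256280e-05]), 'tool_pos': array([ 0.23121234, -0.55320964,  0.23183531]), 'orientation': array([-3.07889882e+00, -6.17357471e-01,  2.48216237e-04]), 'force': array([ 0.35375159,  0.03823813, -0.69315895]), 'wrist_torque': array([-0.02895993,  0.05115757, -0.01957217]), 'opening': 0.09289090839816148}
```

View pics/scene0.png

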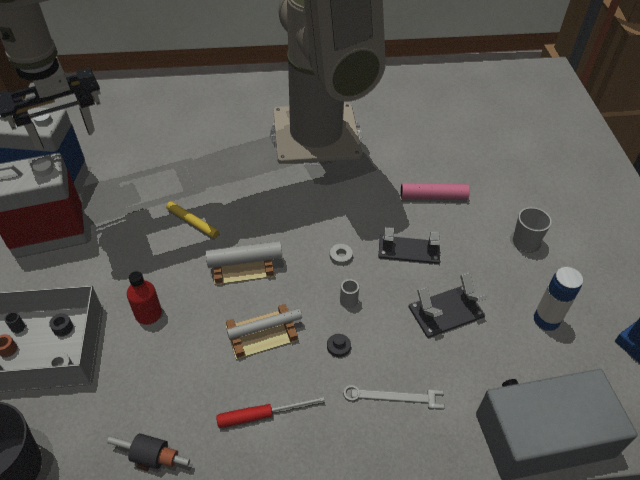

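View pics/side0.png

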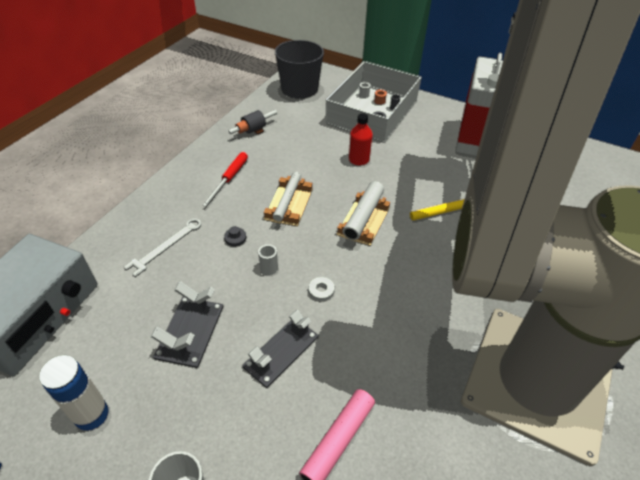

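View pics/wrist0.png

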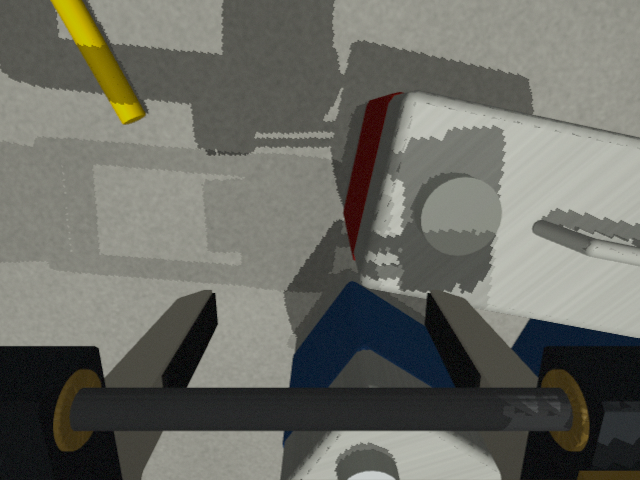

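Scene view: the tube is at about (244,255) and the shaft at (264,324), each on a wooden rest. The narrow stand is at (409,247) and the wide stand at (447,308). The decoys are the pink tube (435,192), the yellow shaft (192,218), the offcut (349,293) and the armature (150,452). I'll enlarge a crop to confirm.

Run:
```python
from h import *
a,K,T=load('scene0.png'); b,K2,T2=load('side0.png')
cv2.imwrite('pics/c1.png',cv2.resize(a[225:365,195:325],None,fx=5,fy=4.2,interpolation=2))
cv2.imwrite('pics/c2.png',cv2.resize(a[220:345,370:500],None,fx=6,fy=4.8,interpolation=2))
for n,u,v,z in [('tube',244,254,.043),('shaft',265,323,.035),('narrow',409,240,.055),('wide',447,293,.06),('yellow',192,218,.01),('red can',60,165,.15)]:
    print(n,ray(K,T,u,v,z).round(3))
```

```text
tube [ 0.432 -0.199  0.043]
shaft [ 0.605 -0.162  0.035]
narrow [0.435 0.16  0.055]
wide [0.584 0.208 0.06 ]
yellow [ 0.286 -0.318  0.01 ]
red can [ 0.233 -0.585  0.15 ]
```

View pics/c1.png

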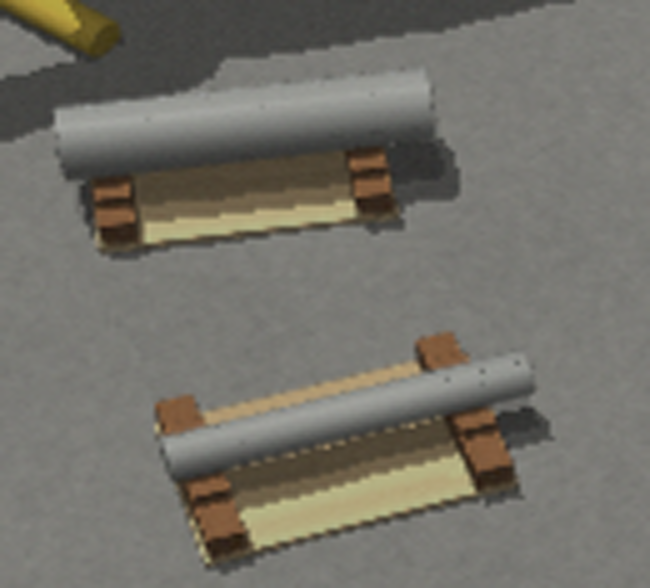

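View pics/c2.png

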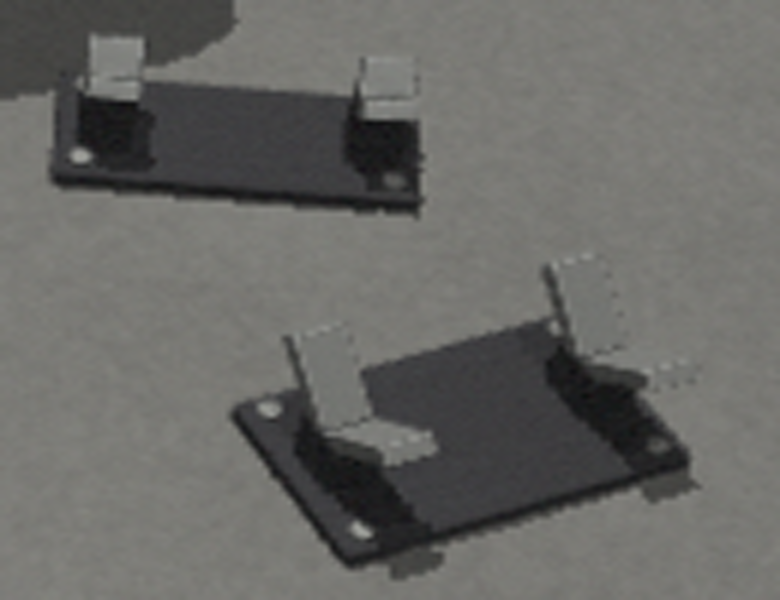

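The crop confirms it: the thick grey tube is on the nearer rest, towards the robot base, and the thin grey shaft is on the farther one. The narrow-V stand is upper left and the wide-V stand lower right. Next I'll move above the tube for a wrist look.

```bash
cat >> h.py <<'E'
def go(pos,yaw_deg,pr=True):
    s=robot.read_state(); A=R.from_rotvec(s['orientation'])
    y=np.radians(yaw_deg); x=np.array([np.cos(y),np.sin(y),0]); z=np.array([0,0,-1.]); B=R.from_matrix(np.c_[x,np.cross(z,x),z])
    t=A.inv().apply(np.array(pos)-s['tool_pos']); r=(A.inv()*B).as_rotvec()
    print('t',round(s['t'],2),'pos',s['tool_pos'].round(4),'shift',t.round(4),'turn',r.round(4),'q',s['q'].round(2),'f',s['force'].round(1),'open',round(s['opening'],4))
E
python3 - <<'E'
from h import *
go([.43,-.24,.30],90)
E
```

```text
t 0.15 pos [ 0.2312 -0.5532  0.2318] shift [ 0.3042 -0.2125 -0.0678] turn [-1.200e-03 -9.000e-04 -1.175e+00] q [-1.26  0.13  1.49  0.    1.52 -0.09] f [ 0.4  0.  -0.7] open 0.0929
```

Emit:
{"name": "jog_arm", "arguments": {"steps": [[0,0.0,0.0,-0.06,0,0,0],[0,0.05,-0.03,-0.068,0,0,-0.18],[0,0.1,-0.065,-0.068,0,0,-0.36],[0,0.15,-0.1,-0.068,0,0,-0.54],[0,0.2,-0.135,-0.068,0,0,-0.72]]}}

```text
t: 0.78
tool_pos: [0.3644, -0.3499, 0.2998]
orientation: [-2.659, -1.67, -0.001]
force: [0.7, 0.3, -0.5]
opening: 0.0929
```

Run:
```python
from h import *
go([.43,-.24,.28],90)
```

```text
t 0.78 pos [ 0.3644 -0.3499  0.2998] shift [0.1274 0.0114 0.02  ] turn [-0.0007 -0.0014 -0.4495] q [-0.87 -0.15  1.64  0.    1.65 -0.42] f [ 0.7  0.3 -0.5] open 0.0929
```

Emit:
{"name": "jog_arm", "arguments": {"steps": [[0,0.06,0.005,0.01,0,0,-0.18],[0,0.127,0.011,0.02,0,0,-0.36],[0,0.127,0.011,0.02,0,0,-0.45],[0,0.127,0.011,0.02,0,0,-0.45]]}}

```text
t: 1.27
tool_pos: [0.4296, -0.2393, 0.2796]
orientation: [-2.218, -2.222, -0.001]
force: [-0.2, 0.5, -0.4]
opening: 0.0932
```

Run:
```python
from h import *
snap('wrist','w1.png')
go([.43,-.24,.28],90)
```

```text
t 1.32 pos [ 0.4294 -0.2401  0.2798] shift [ 0.0001  0.0006 -0.0002] turn [-0.0007 -0.0015 -0.0008] q [-0.61 -0.18  1.71  0.    1.61 -0.61] f [-0.3 -0.4 -0.2] open 0.0929
```

View pics/w1.png

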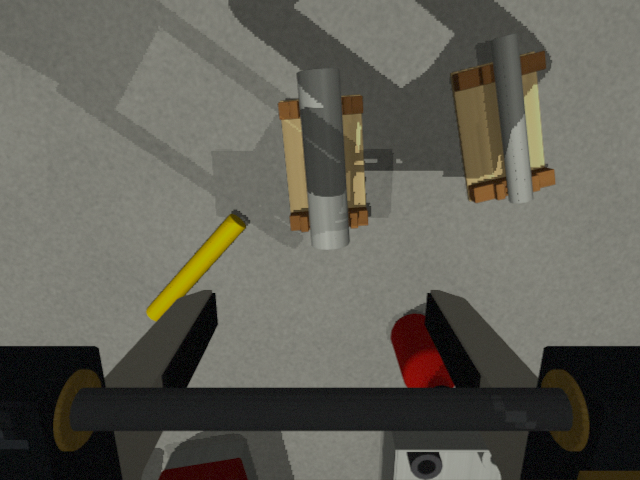

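In the wrist view the tube runs from (320,70) to (329,247). The shaft runs from (508,37) to (520,201). The yellow shaft is at (195,265) and the red bottle at (420,345).

Run:
```python
from h import *
a,K,T=load('w1.png')
cv2.imwrite('pics/c3.png',cv2.resize(a[50:260,270:390],None,fx=4.5,fy=2.8,interpolation=2))
cv2.imwrite('pics/c4.png',cv2.resize(a[20:215,440:570],None,fx=4.5,fy=3,interpolation=2))
for n,p,q,z in [('tube',(319.5,71),(329.5,246),.043),('shaft',(508,38),(520,201),.035)]:
    A,B=ray(K,T,*p,z),ray(K,T,*q,z);d=A-B
    print(n,A.round(4),B.round(4),((A+B)/2).round(4),'len',np.hypot(*d[:2]),'yaw',np.degrees(np.arctan2(d[1],d[0])))
a,K,T=load('side0.png')
cv2.imwrite('pics/c5.png',cv2.resize(a[160:250,255:400],None,fx=5,fy=5,interpolation=2))
```

```text
tube [ 0.4282 -0.1211  0.043 ] [ 0.4384 -0.2822  0.043 ] [ 0.4333 -0.2016  0.043 ] len 0.16144475287963914 yaw 93.61183377719026
shaft [ 0.5931 -0.0931  0.035 ] [ 0.6247 -0.2379  0.035 ] [ 0.6089 -0.1655  0.035 ] len 0.14822804186988178 yaw 102.28330869868226
```

View pics/c3.png

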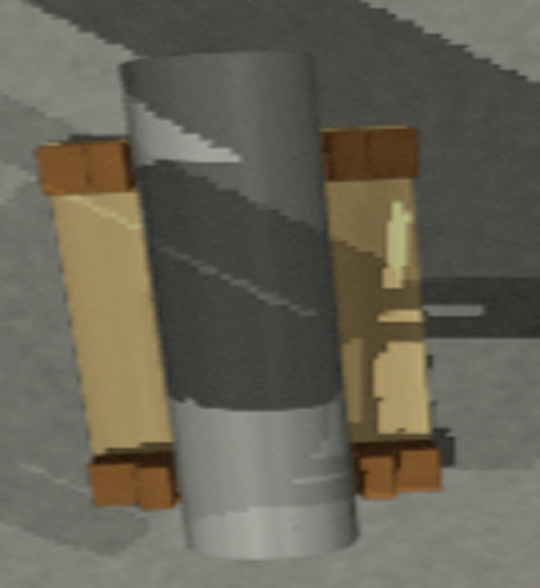

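View pics/c4.png

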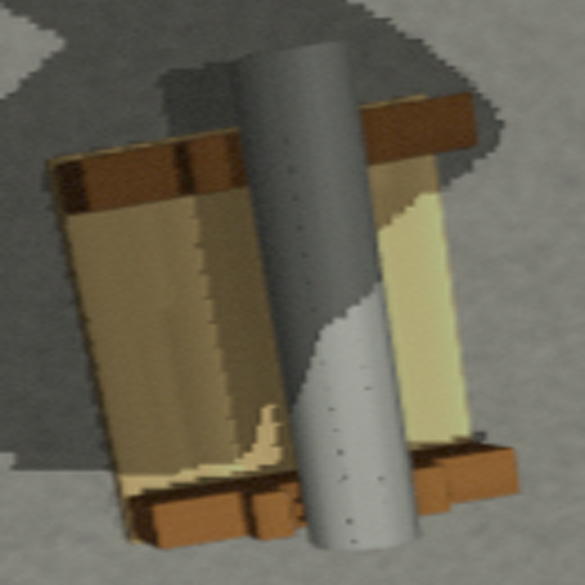

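View pics/c5.png

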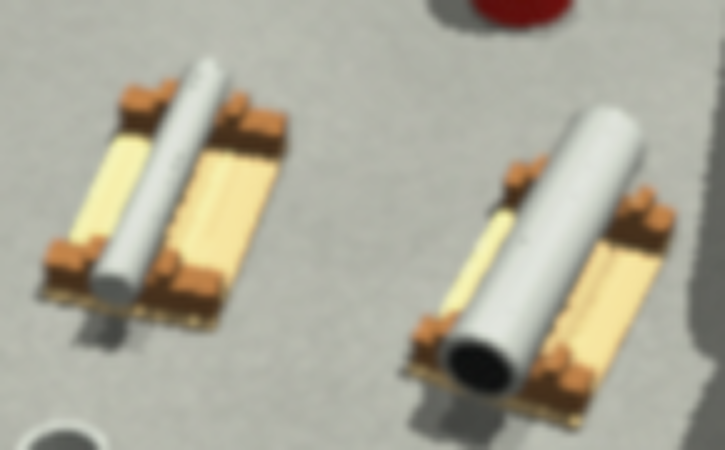

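Run:
```python
from h import *
go([.4333,-.2016,.038],93.6)
```

```text
t 1.32 pos [ 0.4294 -0.2401  0.2798] shift [0.0381 0.0041 0.2419] turn [-0.0007 -0.0015 -0.0636] q [-0.61 -0.18  1.71  0.    1.61 -0.61] f [-0.3 -0.4 -0.2] open 0.0929
```

Emit:
{"name": "jog_arm", "arguments": {"steps": [[0,0.038,0.004,0.04,0,0,-0.064],[0,0.038,0.004,0.1,0,0,-0.064],[0,0.038,0.004,0.14,0,0,-0.064],[0,0.038,0.004,0.17,0,0,-0.064]]}}

```text
t: 1.82
tool_pos: [0.432, -0.2025, 0.1078]
orientation: [-2.153, -2.283, 0.0]
force: [1.0, -0.5, -0.0]
opening: 0.0933
```

Run:
```python
from h import *
snap('wrist','w2.png')
go([.4333,-.2016,.038],93.6)
```

```text
t 1.88 pos [ 0.43   -0.2013  0.104 ] shift [-0.0008  0.0037  0.066 ] turn [-0.0064 -0.0053 -0.004 ] q [-0.55 -0.1   1.96  0.    1.29 -0.61] f [-1.7  1.  -2.7] open 0.0927
```

View pics/w2.png

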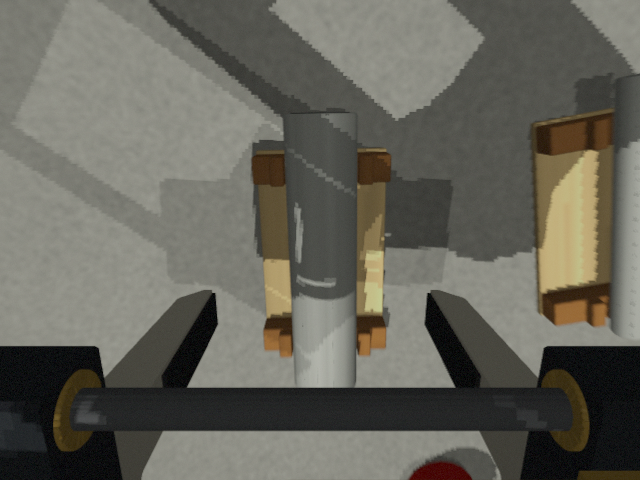

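The tube is centred between the fingers at about column 321. I'll descend and grip.

Emit:
{"name": "jog_arm", "arguments": {"steps": [[0,0.0,0.003,0.03,-0.006,-0.005,-0.004],[0,0.0,0.003,0.055,-0.006,-0.005,-0.004],[0,0.0,0.003,0.066,-0.006,-0.005,-0.004],[0,0.0,0.003,0.066,-0.006,-0.005,-0.004],[0.3,0.0,0.003,0.066,-0.006,-0.005,-0.004]], "force": 30}}

```text
t: 2.5
tool_pos: [0.4334, -0.2016, 0.0394]
orientation: [2.15, 2.288, 0.0]
force: [-0.1, -0.9, 0.0]
opening: 0.0869
```

Run:
```python
from h import *
go([.4333,-.2016,.038],93.6)
```

```text
t 2.5 pos [ 0.4334 -0.2016  0.0394] shift [ 0.0001 -0.0001  0.0014] turn [ 0.0012  0.0009 -0.0007] q [-0.54 -0.01  2.01 -0.    1.14 -0.6 ] f [-0.1 -0.9  0. ] open 0.0869
```

Emit:
{"name": "jog_arm", "arguments": {"steps": [[0.7,0,0,0.001,0,0,0],[1,0,0,0.001,0,0,0],[1,0,0,0.001,0,0,0],[1,0,0,0.001,0,0,0],[1,0,0,0.001,0,0,0]]}}

```text
t: 3.12
tool_pos: [0.4333, -0.2016, 0.0384]
orientation: [2.151, 2.288, 0.0]
force: [1.0, -0.5, -2.6]
opening: 0.0376
```

Emit:
{"name": "jog_arm", "arguments": {"steps": [[1,0,0,0.0,0,0,0],[1,0,0,0.0,0,0,0]]}}

```text
t: 3.38
tool_pos: [0.4333, -0.2016, 0.0383]
orientation: [2.151, 2.289, 0.0]
force: [-0.5, -0.2, -1.0]
opening: 0.0369
```

The opening of 37 mm matches the tube. I'll lift and carry it to where the wrist camera can see both stands.

Emit:
{"name": "jog_arm", "arguments": {"steps": [[1,0,0,-0.05,0,0,0],[1,0,0,-0.11,0,0,0],[1,0.04,0.0,-0.17,0,0,0],[1,0.1,-0.03,-0.23,0,0,0.03],[1,0.16,-0.06,-0.24,0,0,0.06]]}}

```text
t: 4.0
tool_pos: [0.3803, -0.0752, 0.2669]
orientation: [2.219, 2.219, 0.002]
force: [1.2, 0.3, -5.5]
opening: 0.0374
```

Run:
```python
from h import *
go([.51,.04,.28],90)
```

```text
t 4.0 pos [ 0.3803 -0.0752  0.2669] shift [ 0.1152  0.1297 -0.0128] turn [ 0.0029  0.0011 -0.    ] q [-0.33 -0.49  1.97 -0.    1.65 -0.33] f [ 1.2  0.3 -5.5] open 0.0374
```

Emit:
{"name": "jog_arm", "arguments": {"steps": [[1,0.035,0.04,-0.013,0,0,0],[1,0.075,0.085,-0.013,0,0,0],[1,0.115,0.13,-0.013,0,0,0],[1,0.115,0.13,-0.013,0,0,0],[1,0.115,0.13,-0.013,0,0,0]]}}

```text
t: 4.62
tool_pos: [0.5095, 0.0399, 0.2786]
orientation: [2.22, 2.222, -0.002]
force: [-0.2, -0.2, -6.5]
opening: 0.0371
```

Run:
```python
from h import *
snap('wrist','w3.png')
go([.51,.04,.28],90)
```

```text
t 4.67 pos [0.5095 0.0395 0.2793] shift [ 0.0005  0.0005 -0.0007] turn [ 0.0008  0.0014 -0.0001] q [-0.02 -0.13  1.66 -0.    1.61 -0.02] f [-0.2 -0.3 -6.6] open 0.0373
```

View pics/w3.png

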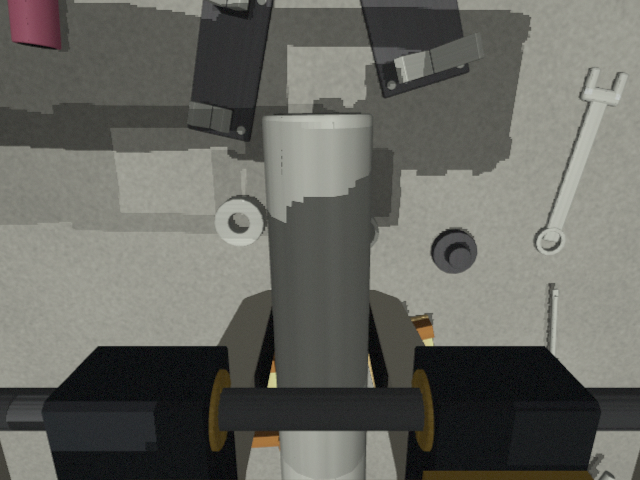

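The stand ends are only partly in view at the top, with the tube held at columns 265–370. I'll move further along +y.

Emit:
{"name": "jog_arm", "arguments": {"steps": [[1,0.05,0,-0.01,0,0,0],[1,0.1,0.0,-0.02,0,0,0],[1,0.1,0.0,-0.02,0,0,0],[1,0.1,0.0,-0.02,0,0,0]]}}

```text
t: 5.18
tool_pos: [0.5091, 0.1385, 0.2994]
orientation: [2.22, 2.219, -0.001]
force: [-0.3, -0.7, -6.9]
opening: 0.0372
```

Run:
```python
from h import *
snap('wrist','w4.png')
go([.51,.14,.30],90)
```

```text
t 5.22 pos [0.5092 0.1381 0.2991] shift [ 0.0019  0.0008 -0.0009] turn [ 0.0008  0.002  -0.0013] q [ 0.17 -0.09  1.59 -0.    1.64  0.17] f [-0.2 -0.8 -6.4] open 0.0376
```

View pics/w4.png

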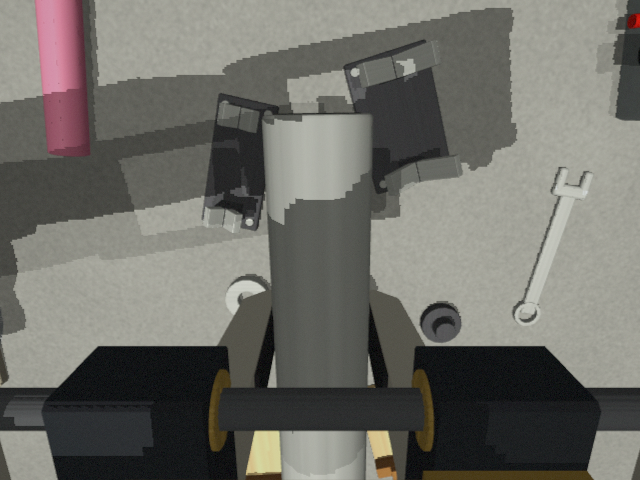

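The wide stand is at (405,115), partly hidden by the tube. I'll shift left and turn to about its yaw for a full view.

Run:
```python
from h import *
go([.49,.12,.30],103)
```

```text
t 5.22 pos [0.5092 0.1381 0.2991] shift [-0.0182 -0.0191 -0.0008] turn [ 0.0006  0.002  -0.2282] q [ 0.17 -0.09  1.59 -0.    1.64  0.17] f [-0.2 -0.8 -6.4] open 0.0376
```

Emit:
{"name": "jog_arm", "arguments": {"steps": [[1,-0.018,-0.019,0,0,0,-0.12],[1,-0.018,-0.019,0,0,0,-0.228],[1,-0.018,-0.019,0,0,0,-0.228],[1,-0.018,-0.019,0,0,0,-0.228]]}}

```text
t: 5.72
tool_pos: [0.4902, 0.1194, 0.2991]
orientation: [1.959, 2.453, -0.002]
force: [-0.2, -0.3, -6.5]
opening: 0.0373
```

Run:
```python
from h import *
a,K,T=snap('wrist','w5.png')
go([.49,.12,.30],103)
b=cv2.imread('pics/w5.png')
cv2.imwrite('pics/c6.png',cv2.resize(b[20:220,330:530],None,fx=3.5,fy=3,interpolation=2))
```

```text
t 5.78 pos [0.4902 0.1197 0.2991] shift [ 0.0004 -0.0001 -0.0009] turn [ 0.0003  0.0022 -0.003 ] q [ 0.14 -0.15  1.65 -0.    1.64 -0.08] f [ 0.8  0.2 -5.5] open 0.0374
```

View pics/w5.png

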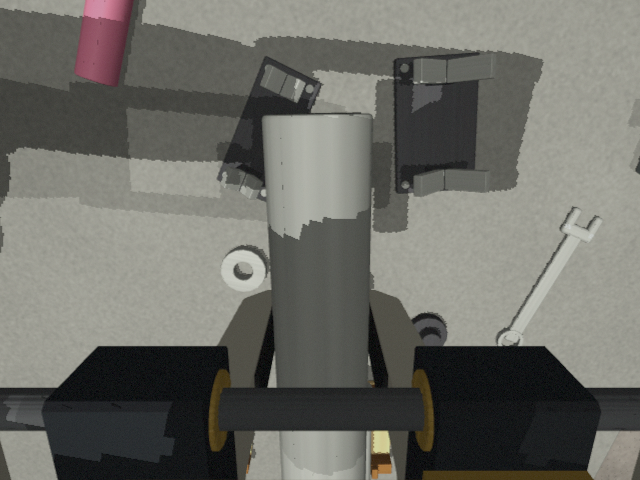

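View pics/c6.png

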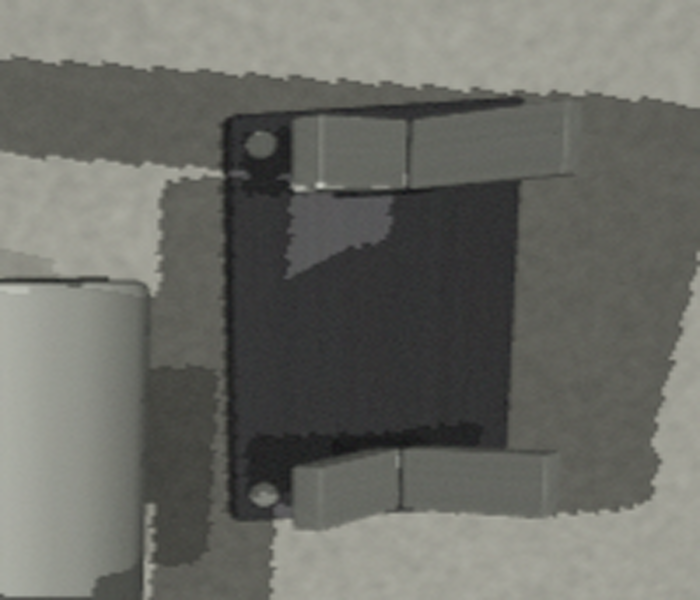

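Run:
```python
from h import *
a,K,T=load('w5.png')
f=lambda x,y:(330+x/3.5,20+y/3)
def P(x,y,z):return ray(K,T,*f(x,y),z)
far=[P(410,119,.042),P(408,188,.042)];near=[P(401,449,.042),P(401,511,.042)]
F=sum(far)/2;N=sum(near)/2;d=F-N
print(F,N,(F+N)/2,np.hypot(*d[:2]),np.degrees(np.arctan2(d[1],d[0])),[np.linalg.norm(x[0]-x[1]) for x in(far,near)])
# mouth edges z=.072
fl=(P(322,115,.072)+P(322,186,.072))/2; fr=(P(572,101,.072)+P(570,175,.072))/2
nl=(P(296,466,.072)+P(296,528,.072))/2; nr=(P(553,451,.072)+P(553,514,.072))/2
print('mouth',fl,fr,nl,nr,np.linalg.norm(fl-fr),np.linalg.norm(nl-nr),'ctr',(fl+fr+nl+nr)/4)
# base corners z=.01: 
print('base', P(232,117,.01),P(234,518,.01), np.linalg.norm(P(232,117,.01)-P(234,518,.01)))
# tube end in tool frame: far end top rim (row 118), end front edge; tool-frame
s=robot.read_state();A=R.from_rotvec(s['orientation']);
c=T[:3,3]; 
for v in(113,119):
  p=ray(K,T,318,v,s['tool_pos'][2]+.005); q=A.inv().apply(p-s['tool_pos']); print('tube end mid-height row',v,q)
  p=ray(K,T,318,v,s['tool_pos'][2]+.024); q=A.inv().apply(p-s['tool_pos']); print('top',v,q)
```

```text
[0.5773075  0.26107872 0.042     ] [0.60631822 0.16464818 0.042     ] [0.59181286 0.21286345 0.042     ] 0.10069989780246799 106.7436917004447 [np.float64(0.01971707441206662), np.float64(0.02066942191770912)]
mouth [0.54864569 0.25263254 0.072     ] [0.60675067 0.26920519 0.072     ] [0.57100813 0.15605564 0.072     ] [0.63577463 0.17537119 0.072     ] 0.0604221942085418 0.0675854196620453 ctr [0.59054478 0.21331614 0.072     ]
base [0.53343095 0.26552911 0.01      ] [0.57066561 0.13740817 0.01      ] 0.13342186098032194
tube end mid-height row 113 [ 0.08205272 -0.00085058 -0.00517694]
top 113 [ 0.08202714 -0.0007192  -0.02417689]
tube end mid-height row 119 [ 0.08009399 -0.00085531 -0.00517272]
top 119 [ 0.08032203 -0.00072332 -0.02417322]
```

The seat is measured at (0.592, 0.213) with yaw about 106.5°. Checks against the given sizes: head spacing 100.7 mm (100), valley length 20 mm (20), base 133 mm (136). The tube end is 81 mm ahead of the TCP, so the tube is centred in the jaws to about 1 mm.

Run:
```python
from h import *
go([.5915,.213,.13],106.5)
```

```text
t 5.78 pos [0.4902 0.1197 0.2991] shift [0.0689 0.1194 0.169 ] turn [ 0.0002  0.0022 -0.0641] q [ 0.14 -0.15  1.65 -0.    1.64 -0.08] f [ 0.8  0.2 -5.5] open 0.0374
```

Emit:
{"name": "jog_arm", "arguments": {"steps": [[1,0.03,0.05,0.02,0,0.001,-0.03],[1,0.069,0.1,0.05,0,0.002,-0.064],[1,0.069,0.119,0.1,0,0.002,-0.064],[1,0.069,0.119,0.15,0,0.002,-0.064],[1,0.069,0.119,0.169,0,0.002,-0.064]]}}

```text
t: 6.4
tool_pos: [0.5884, 0.2124, 0.125]
orientation: [-1.878, -2.513, 0.01]
force: [0.0, -0.5, -5.1]
opening: 0.0374
```

Emit:
{"name": "jog_arm", "arguments": {"steps": [[1,0,0,0,0,0,0],[1,0,0,0,0,0,0]]}}

```text
t: 6.65
tool_pos: [0.5895, 0.2126, 0.1273]
orientation: [-1.88, -2.514, 0.006]
force: [1.1, -0.7, -6.3]
opening: 0.0375
```

Run:
```python
from h import *
snap('wrist','w6.png');snap('scene','s6.png')
go([.5915,.213,.066],106.5)
a=cv2.imread('pics/s6.png');cv2.imwrite('pics/c7.png',cv2.resize(a[180:360,340:540],None,fx=3.5,fy=3.2,interpolation=2))
```

```text
t 6.75 pos [0.5901 0.2127 0.128 ] shift [-0.0001  0.0016  0.062 ] turn [-0.003   0.0002 -0.0013] q [ 0.26  0.27  1.52 -0.    1.35 -0.02] f [-0.5  0.4 -6.1] open 0.0371
```

View pics/w6.png

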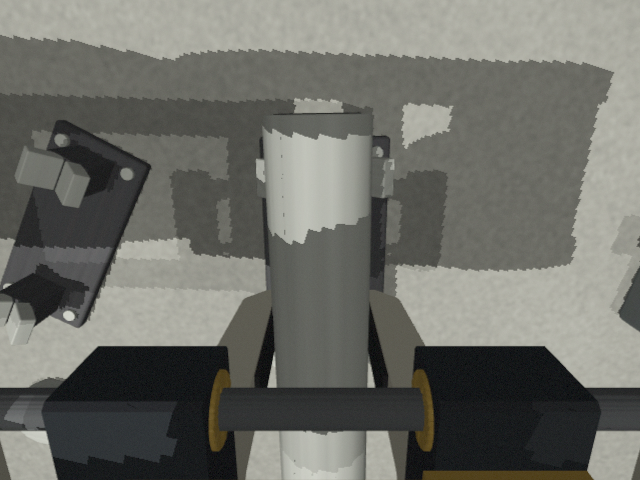

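View pics/c7.png

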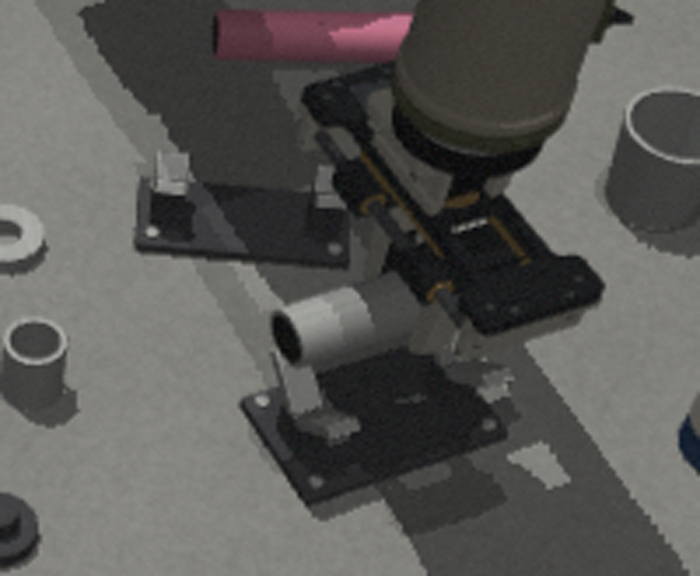

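Run:
```python
from h import *
a,K,T=load('w6.png');s=robot.read_state();A=R.from_rotvec(s['orientation'])
for p in[(256.5,170),(394.5,172)]:
    print(A.inv().apply(ray(K,T,*p,.072)-s['tool_pos']))
```

```text
[ 0.05510664 -0.03286367  0.05613468]
[0.05418068 0.03624203 0.05592655]
```

The V centre is +1.7 mm in tool y, which agrees with the planned shift of 1.6 mm. Descending.

Emit:
{"name": "jog_arm", "arguments": {"steps": [[1,0,0.0016,0.02,-0.003,0,-0.001],[1,0,0.0016,0.04,-0.003,0,-0.001],[1,0,0.0016,0.055,-0.003,0,-0.001],[1,0,0.0016,0.06,-0.003,0,-0.001],[1,0,0.0016,0.062,-0.003,0,-0.001]]}}

```text
t: 7.38
tool_pos: [0.5913, 0.2131, 0.0655]
orientation: [-1.88, -2.517, 0.001]
force: [-0.5, -0.4, -7.1]
opening: 0.0372
```

Emit:
{"name": "jog_arm", "arguments": {"steps": [[1,0,0,0.0,0,0,0],[1,0,0,0,0,0,0]]}}

```text
t: 7.62
tool_pos: [0.5917, 0.2132, 0.0661]
orientation: [1.88, 2.517, 0.0]
force: [0.2, -0.6, -6.2]
opening: 0.0373
```

Run:
```python
from h import *
go([.5915,.213,.064],106.5)
```

```text
t 7.62 pos [0.5917 0.2132 0.0661] shift [-0.0002 -0.0002  0.0021] turn [ 0.0003  0.0001 -0.0003] q [ 0.26  0.34  1.56 -0.    1.24 -0.02] f [ 0.2 -0.6 -6.2] open 0.0373
```

No contact yet (force z −6 N, which is just the tube's weight), as expected at this height. Lowering by single millimetres.

Emit:
{"name": "jog_arm", "arguments": {"steps": [[1,0,0,0.001,0,0,0],[1,0,0,0.0015,0,0,0],[1,0,0,0.002,0,0,0],[1,0,0,0.002,0,0,0]]}}

```text
t: 8.12
tool_pos: [0.5919, 0.2134, 0.0648]
orientation: [1.88, 2.516, 0.001]
force: [-2.4, -1.0, -0.4]
opening: 0.0372
```

Emit:
{"name": "jog_arm", "arguments": {"steps": [[1,0,0,0.0008,0,0,0],[1,0,0,0.0008,0,0,0]]}}

```text
t: 8.38
tool_pos: [0.592, 0.2134, 0.0648]
orientation: [1.88, 2.516, 0.001]
force: [-4.5, -1.9, 4.3]
opening: 0.0375
```

Emit:
{"name": "jog_arm", "arguments": {"steps": [[0.5,0,0,0,0,0,0],[0.4,0,0,0,0,0,0],[0.2,0,0,0,0,0,0],[0,0,0,0,0,0,0],[0,0,0,0,0,0,0]]}}

```text
t: 9.0
tool_pos: [0.592, 0.2133, 0.0648]
orientation: [1.88, 2.516, 0.001]
force: [-0.4, 0.7, 0.4]
opening: 0.0815
```

Run:
```python
from h import *
go([.5915,.213,.25],106.5)
snap('scene','s7.png')
a=cv2.imread('pics/s7.png');cv2.imwrite('pics/c8.png',cv2.resize(a[180:360,340:540],None,fx=3.5,fy=3.2,interpolation=2))
```

```text
t 9.0 pos [0.592  0.2133 0.0648] shift [-0.0002 -0.0004 -0.1852] turn [ 0.001   0.0001 -0.0003] q [ 0.26  0.34  1.56 -0.    1.24 -0.02] f [-0.4  0.7  0.4] open 0.0815
```

View pics/c8.png

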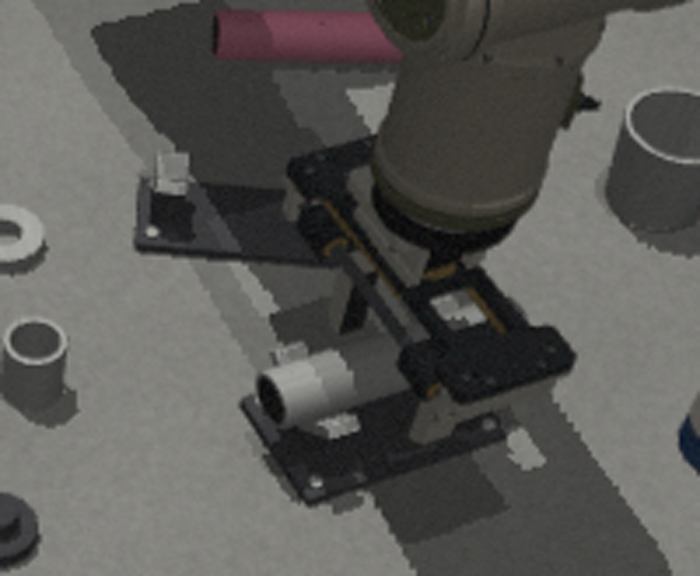

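The tube sits in the V. I'll rise and back off to look at both stands.

Emit:
{"name": "jog_arm", "arguments": {"steps": [[0,0,0,-0.05,0,0,0],[0,0,0,-0.11,0,0,0],[0,-0.05,-0.03,-0.17,0,0,0.05],[0,-0.1,-0.06,-0.21,0,0,0.15],[0,-0.1,-0.06,-0.21,0,0,0.15]]}}

```text
t: 9.68
tool_pos: [0.5631, 0.0985, 0.2781]
orientation: [2.064, 2.363, 0.006]
force: [0.7, 0.9, -0.7]
opening: 0.0929
```

Emit:
{"name": "jog_arm", "arguments": {"steps": [[0,0,0,0,0,0,0],[0,0,0,0,0,0,0]]}}

```text
t: 9.93
tool_pos: [0.5631, 0.0989, 0.2776]
orientation: [2.064, 2.363, 0.006]
force: [0.1, -0.3, -0.5]
opening: 0.0931
```

Run:
```python
from h import *
snap('wrist','w8.png')
go([.51,.10,.28],90)
```

```text
t 9.97 pos [0.5628 0.0992 0.2769] shift [ 0.0079 -0.0522 -0.0033] turn [0.0039 0.     0.1355] q [ 0.08  0.03  1.51 -0.    1.59 -0.05] f [-0.4  0.5 -1.1] open 0.0928
```

View pics/w8.png

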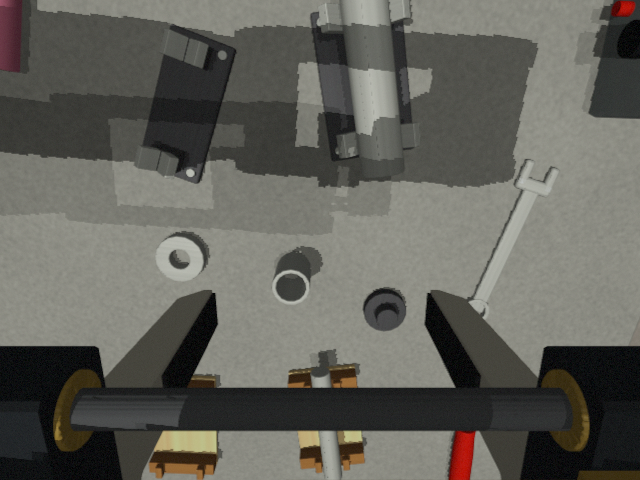

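The tube lies in the wide stand around (375,90), and the whole narrow stand is visible around (190,105). I'll measure the narrow stand from a crop.

Run:
```python
from h import *
b=cv2.imread('pics/w8.png')
cv2.imwrite('pics/c9.png',cv2.resize(b[15:195,120:250],None,fx=5,fy=3.3,interpolation=2))
```

```text
(no output)
```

View pics/c9.png

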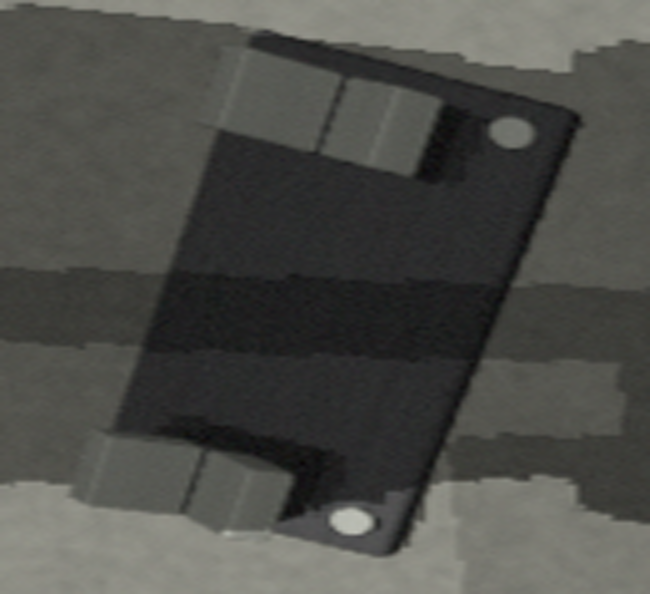

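Run:
```python
from h import *
a,K,T=load('w8.png')
def P(x,y,z):return ray(K,T,120+x/5,15+y/3.3,z)
m=lambda a,b,z:((P(*a,z)+P(*b,z))/2, np.linalg.norm(P(*a,z)-P(*b,z)))
F,lf=m((346,79),(316,152),.045);N,ln=m((206,451),(181,512),.045);d=F-N
print('valley',F.round(4),N.round(4),((F+N)/2).round(4),np.linalg.norm(d),np.degrees(np.arctan2(d[1],d[0])),lf,ln)
fl,_=m((246,50),(217,128),.058);fr,_=m((408,88),(375,172),.058);nl,_=m((107,434),(85,498),.058);nr,_=m((248,463),(220,533),.058)
d=(fl+fr-nl-nr)/2
print('mouth c',((fl+fr+nl+nr)/4).round(4),np.linalg.norm(fl-fr),np.linalg.norm(nl-nr),np.linalg.norm(d),np.degrees(np.arctan2(d[1],d[0])))
p,q=P(575,118,.01),P(395,553,.01);d=p-q;print('base edge',np.linalg.norm(d),np.degrees(np.arctan2(d[1],d[0])))
# plain shaft again: from w1
a,K,T=load('w1.png')
```

```text
valley [0.4325 0.2162 0.045 ] [0.411  0.1189 0.045 ] [0.4218 0.1676 0.045 ] 0.09959417462957863 77.57405536268553 0.018576867871390786 0.018040427599107733
mouth c [0.4221 0.168  0.058 ] 0.02706222730101435 0.024986850100553026 0.09833156181614607 76.77294824334763
base edge 0.13098128315183458 77.96169035661121
```

The narrow seat is at (0.422, 0.168) with yaw about 77.5°. Valley and mouth centres agree, head spacing is 99.6 mm and the mouth is 25–27 mm. Next is the shaft.

Run:
```python
from h import *
a,K,T=load('scene0.png');print(proj(K,T,[.4218,.1676,.045]),proj(K,T,[.6089,-.1655,.035]))
go([.609,-.1655,.25],102.3)
```

```text
[410.6203989  238.15989037] [263.40555415 324.6153193 ]
t 9.97 pos [0.5628 0.0992 0.2769] shift [-0.2685  0.0099  0.027 ] turn [ 0.0039  0.0004 -0.0792] q [ 0.08  0.03  1.51 -0.    1.59 -0.05] f [-0.4  0.5 -1.1] open 0.0928
```

Emit:
{"name": "jog_arm", "arguments": {"steps": [[0,-0.05,0.002,0.0,0.004,0,-0.02],[0,-0.11,0.004,0.0,0.004,0,-0.04],[0,-0.17,0.006,0.01,0.004,0,-0.06],[0,-0.23,0.008,0.02,0.004,0,-0.079],[0,-0.28,0.01,0.027,0.004,0,-0.079]]}}

```text
t: 10.6
tool_pos: [0.6106, -0.1778, 0.2474]
orientation: [-1.968, -2.445, 0.002]
force: [1.3, 0.1, 0.1]
opening: 0.093
```

Run:
```python
from h import *
go([.609,-.1655,.14],102.3)
```

```text
t 10.6 pos [ 0.6106 -0.1778  0.2474] shift [0.0122 0.0014 0.1075] turn [-0.0026 -0.0014  0.0009] q [-0.36  0.22  1.36 -0.    1.56 -0.58] f [1.3 0.1 0.1] open 0.093
```

Emit:
{"name": "jog_arm", "arguments": {"steps": [[0,0.005,0.001,0.05,-0.002,0,0],[0,0.012,0.001,0.1,-0.002,0,0],[0,0.012,0.001,0.107,-0.002,0,0],[0,0.012,0.001,0.107,-0.002,0,0]]}}

```text
t: 11.1
tool_pos: [0.6089, -0.165, 0.1405]
orientation: [-1.967, -2.447, 0.0]
force: [0.7, -0.5, 0.3]
opening: 0.0932
```

Run:
```python
from h import *
snap('wrist','w9.png')
go([.609,-.1655,.030],102.3)
```

```text
t 11.15 pos [ 0.6099 -0.1656  0.1423] shift [ 0.0002 -0.001   0.1123] turn [ 0.0011 -0.0003  0.0018] q [-0.35  0.27  1.5   0.    1.37 -0.56] f [0.2 0.9 1.1] open 0.0929
```

View pics/w9.png

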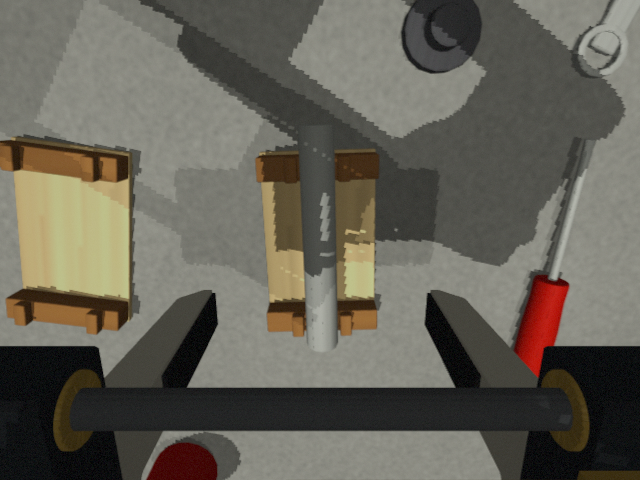

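The shaft runs from (317,126) to (322,349), centred between the jaws. I'll recompute its centre.

Run:
```python
from h import *
a,K,T=load('w9.png')
A,B=ray(K,T,317.5,126,.035),ray(K,T,322,348,.035);d=A-B
c=(A+B)/2;print(c,np.linalg.norm(d),np.degrees(np.arctan2(d[1],d[0])))
go([c[0],c[1],.030],102.5)
```

```text
[ 0.60844684 -0.16613788  0.035     ] 0.1522938904061533 103.51741923974016
t 11.15 pos [ 0.6099 -0.1656  0.1423] shift [-0.0003 -0.0017  0.1123] turn [ 0.0011 -0.0003 -0.0017] q [-0.35  0.27  1.5   0.    1.37 -0.56] f [0.2 0.9 1.1] open 0.0929
```

Emit:
{"name": "jog_arm", "arguments": {"steps": [[0,0,-0.0015,0.04,0.001,0,-0.01],[0,0,-0.0015,0.08,0.001,0,-0.01],[0,0,-0.0015,0.1,0.001,0,-0.01],[0,0,-0.0015,0.108,0.001,0,-0.01],[0.3,0,-0.0015,0.111,0.001,0,-0.01]]}}

```text
t: 11.78
tool_pos: [0.6097, -0.1662, 0.0327]
orientation: [1.955, 2.457, 0.001]
force: [0.0, 0.7, 0.2]
opening: 0.0868
```

Emit:
{"name": "jog_arm", "arguments": {"steps": [[0.7,0,0,0.0,0,0,0],[1,0,0,0.0,0,0,0],[1,0,0,0.0,0,0,0],[1,0,0,0.0,0,0,0],[1,0,0,0.0,0,0,0]]}}

```text
t: 12.4
tool_pos: [0.6096, -0.1662, 0.0327]
orientation: [1.955, 2.457, 0.001]
force: [0.5, -0.6, 0.5]
opening: 0.0374
```

Emit:
{"name": "jog_arm", "arguments": {"steps": [[1,0,0,0.0,0,0,0],[1,0,0,0.0,0,0,0]]}}

```text
t: 12.65
tool_pos: [0.6095, -0.1662, 0.0326]
orientation: [1.955, 2.457, 0.001]
force: [-0.3, -0.8, 0.7]
opening: 0.0214
```

The opening of 21.4 mm fits the 22 mm shaft. Lifting.

Emit:
{"name": "jog_arm", "arguments": {"steps": [[1,0,0,0.0,0,0,0],[1,0,0,-0.03,0,0,0],[1,0,0,-0.09,0,0,0],[1,0.03,-0.02,-0.15,0,0,0.05],[1,0.08,-0.05,-0.21,0,0,0.1]]}}

```text
t: 13.28
tool_pos: [0.5557, -0.1133, 0.2234]
orientation: [2.078, 2.353, 0.002]
force: [0.4, 1.2, -2.3]
opening: 0.0212
```

Run:
```python
from h import *
go([.40,.04,.25],77.5)
```

```text
t 13.28 pos [ 0.5557 -0.1133  0.2234] shift [ 0.1714 -0.1355 -0.0271] turn [0.0027 0.0005 0.342 ] q [-0.29  0.04  1.6   0.    1.5  -0.42] f [ 0.4  1.2 -2.3] open 0.0212
```

Emit:
{"name": "jog_arm", "arguments": {"steps": [[1,0.04,-0.03,-0.02,0.002,0,0.12],[1,0.09,-0.05,-0.027,0.002,0,0.24],[1,0.14,-0.075,-0.027,0.002,0,0.342],[1,0.185,-0.083,-0.027,0.002,0,0.342],[1,0.185,-0.083,-0.027,0.002,0,0.342]]}}

```text
t: 13.9
tool_pos: [0.4492, 0.0625, 0.2498]
orientation: [2.446, 1.971, 0.001]
force: [0.3, 0.5, -3.1]
opening: 0.0214
```

Emit:
{"name": "jog_arm", "arguments": {"steps": [[1,0,0,0,0,0,0],[1,0,0,0,0,0,0]]}}

```text
t: 14.15
tool_pos: [0.4493, 0.0618, 0.2495]
orientation: [-2.447, -1.97, 0.0]
force: [0.2, -0.1, -3.0]
opening: 0.0213
```

Run:
```python
from h import *
snap('wrist','w10.png')
go([.422,.168,.12],77.5)
```

```text
t 14.2 pos [0.4494 0.0617 0.2495] shift [ 0.098  -0.0495  0.1296] turn [-0.0001 -0.      0.0028] q [ 0.02 -0.28  1.85  0.    1.57  0.24] f [-1.   1.  -3.5] open 0.021
```

View pics/w10.png

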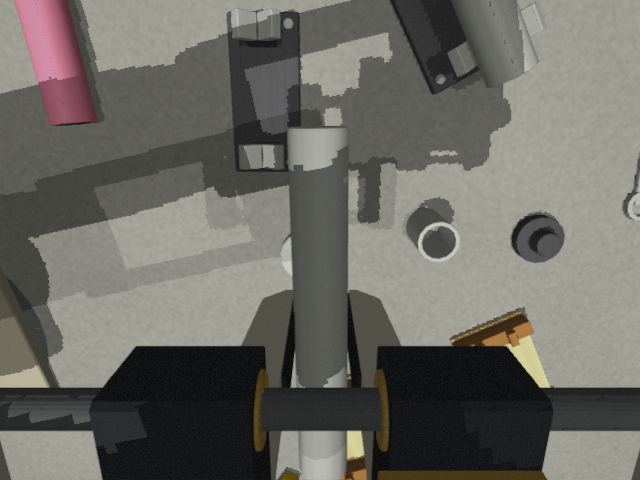

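Run:
```python
from h import *
b=cv2.imread('pics/w10.png')
cv2.imwrite('pics/c10.png',cv2.resize(b[0:180,215:360],None,fx=5,fy=3.3,interpolation=2))
```

```text
(no output)
```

View pics/c10.png

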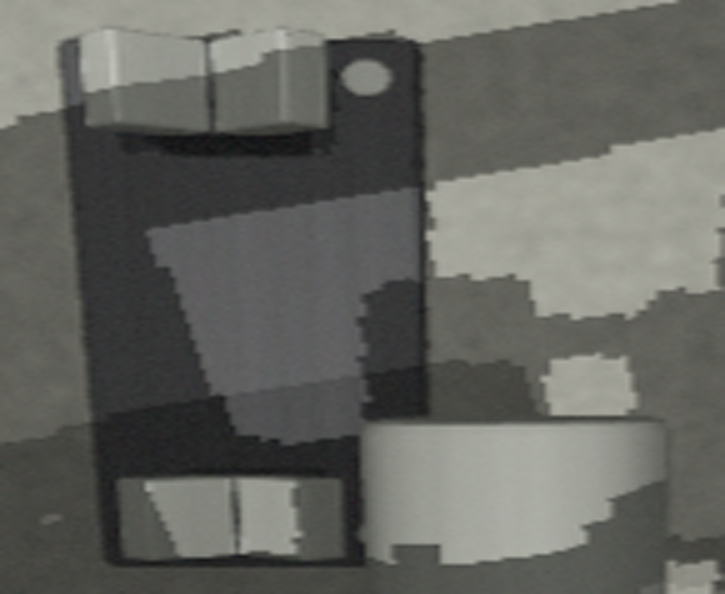

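Run:
```python
from h import *
a,K,T=load('w10.png');s=robot.read_state();A=R.from_rotvec(s['orientation'])
def P(x,y,z):return ray(K,T,215+x/5,y/3.3,z)
F=(P(208,40,.045)+P(211,131,.045))/2;N=(P(235,479,.045)+P(238,554,.045))/2;d=F-N
c=(F+N)/2;print(F,N,c,np.linalg.norm(d),np.degrees(np.arctan2(d[1],d[0])))
zc=s['tool_pos'][2]+.0024
for v in (421,428): print('end',A.inv().apply(P(513,v,zc)-s['tool_pos']))
# shaft lateral line: at 2 rows (crop none) image
p,q=ray(K,T,(288+348)/2,160,zc),ray(K,T,(293+347)/2,290,zc)
print('axis',A.inv().apply(p-s['tool_pos']),A.inv().apply(q-s['tool_pos']))
go([c[0],c[1],.13],77.5)
```

```text
[0.43237801 0.21640709 0.045     ] [0.41101673 0.11840946 0.045     ] [0.42169737 0.16740828 0.045     ] 0.10029875073368633 77.7031563930479
end [ 0.07762982 -0.00085147 -0.00239744]
end [ 0.07691196 -0.00085251 -0.00239746]
axis [ 0.06642039 -0.00072433 -0.00239781] [ 1.57573440e-02  6.80754628e-06 -2.39950219e-03]
t 14.2 pos [0.4494 0.0617 0.2495] shift [ 0.0974 -0.0496  0.1196] turn [-0.0001 -0.      0.0028] q [ 0.02 -0.28  1.85  0.    1.57  0.24] f [-1.   1.  -3.5] open 0.021
```

Emit:
{"name": "jog_arm", "arguments": {"steps": [[1,0.05,-0.03,0.01,0,0,0],[1,0.0965,-0.05,0.04,0,0,0],[1,0.0965,-0.05,0.08,0,0,0],[1,0.0965,-0.05,0.11,0,0,0],[1,0.0965,-0.05,0.12,0,0,0]]}}

```text
t: 14.82
tool_pos: [0.42, 0.1657, 0.1273]
orientation: [-2.447, -1.968, 0.006]
force: [0.3, -0.3, -2.9]
opening: 0.0209
```

Emit:
{"name": "jog_arm", "arguments": {"steps": [[1,0,0,0,0,0,0],[1,0,0,0,0,0,0]]}}

```text
t: 15.08
tool_pos: [0.421, 0.1656, 0.1286]
orientation: [-2.448, -1.967, 0.003]
force: [-0.4, -0.6, -3.5]
opening: 0.0211
```

Run:
```python
from h import *
snap('wrist','w11.png')
go([.4215,.1666,.06],77.6)
b=cv2.imread('pics/w11.png')
cv2.imwrite('pics/c11.png',cv2.resize(b[90:300,220:420],None,fx=3.8,fy=2.8,interpolation=2))
```

```text
t 15.12 pos [0.4211 0.1657 0.1288] shift [0.001  0.0003 0.0688] turn [-0.0016  0.0009 -0.0005] q [ 0.26 -0.2   2.01 -0.    1.34  0.48] f [ 0.   0.8 -3.6] open 0.0215
```

View pics/c11.png

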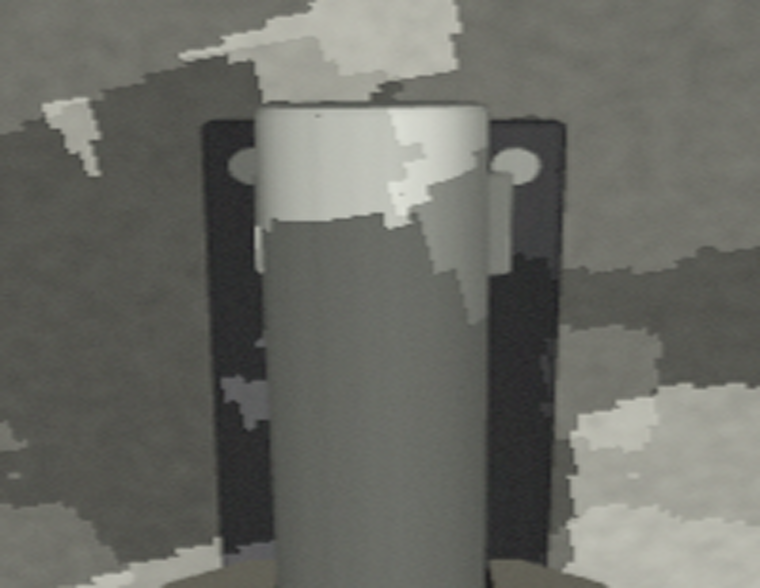

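Run:
```python
from h import *
a,K,T=load('w11.png');s=robot.read_state();A=R.from_rotvec(s['orientation'])
g=lambda x,y,z:A.inv().apply(ray(K,T,220+x/3.8,90+y/2.8,z)-s['tool_pos'])
for x,y,z in[(256,240,.058),(512,240,.058),(204,125,.01),(566,125,.01),(213,400,.01),(557,400,.01),(220,530,.01),(548,530,.01),(258,200,.131),(488,200,.131),(274,400,.131),(487,400,.131),(280,570,.131),(486,570,.131)]:
    print((x,y,z),g(x,y,z).round(4))
```

```text
(256, 240, 0.058) [ 0.05   -0.0177  0.0708]
(512, 240, 0.058) [0.05   0.0186 0.0707]
(204, 125, 0.01) [ 0.0692 -0.0298  0.1188]
(566, 125, 0.01) [0.0692 0.0309 0.1187]
(213, 400, 0.01) [ 0.0041 -0.0303  0.1188]
(557, 400, 0.01) [0.0041 0.0316 0.1187]
(220, 530, 0.01) [-0.0302 -0.0301  0.1189]
(548, 530, 0.01) [-0.0301  0.0311  0.1188]
(258, 200, 0.131) [ 0.0657 -0.0115 -0.0022]
(488, 200, 0.131) [ 0.0657  0.0102 -0.0023]
(274, 400, 0.131) [ 0.039  -0.0105 -0.0022]
(487, 400, 0.131) [ 0.039   0.0107 -0.0023]
(280, 570, 0.131) [ 0.0139 -0.0104 -0.0022]
(486, 570, 0.131) [ 0.014   0.0111 -0.0022]
```

The stand axis is within 0.5 mm of the tool centre and the far head is at +50 mm, so it is aligned. Descending.

Emit:
{"name": "jog_arm", "arguments": {"steps": [[1,0,0.0004,0.02,-0.0016,0.001,0],[1,0,0.0004,0.04,-0.0016,0.001,0],[1,0,0.0004,0.055,-0.0016,0.001,0],[1,0,0.0004,0.064,-0.0016,0.001,0],[1,0,0.0004,0.067,-0.0016,0.001,0]]}}

```text
t: 15.75
tool_pos: [0.4214, 0.1656, 0.0616]
orientation: [-2.449, -1.968, 0.0]
force: [0.4, -1.0, -2.7]
opening: 0.0211
```

Emit:
{"name": "jog_arm", "arguments": {"steps": [[1,0,0,0.001,0,0,0],[1,0,0,0.002,0,0,0],[1,0,0,0.002,0,0,0]]}}

```text
t: 16.12
tool_pos: [0.4216, 0.1656, 0.0599]
orientation: [-2.449, -1.968, -0.0]
force: [0.1, 0.4, -3.7]
opening: 0.0212
```

Emit:
{"name": "jog_arm", "arguments": {"steps": [[1,0,0,0.001,0,0,0],[1,0,0,0.0015,0,0,0],[1,0,0,0.0015,0,0,0]]}}

```text
t: 16.5
tool_pos: [0.4219, 0.1657, 0.059]
orientation: [2.449, 1.968, 0.001]
force: [-3.3, -0.6, 6.1]
opening: 0.0211
```

Contact came at TCP z 59.0 mm (58.6 expected). Releasing.

Emit:
{"name": "jog_arm", "arguments": {"steps": [[0.7,0,0,0,0,0,0],[0.5,0,0,0,0,0,0],[0.3,0,0,0,0,0,0],[0,0,0,0,0,0,0],[0,0,0,0,0,0,0]]}}

```text
t: 17.12
tool_pos: [0.4218, 0.1657, 0.059]
orientation: [2.449, 1.968, 0.001]
force: [0.6, -0.2, -0.4]
opening: 0.0633
```

Emit:
{"name": "jog_arm", "arguments": {"steps": [[0,0,0,-0.03,0,0,0],[0,0,0,-0.08,0,0,0],[0,0,0,-0.14,0,0,0],[0,-0.06,0.04,-0.2,0,0,0],[0,-0.1,0.06,-0.23,0,0,-0.1]]}}

```text
t: 17.75
tool_pos: [0.4541, 0.0719, 0.2779]
orientation: [2.342, 2.092, 0.004]
force: [0.9, 0.1, -0.1]
opening: 0.0928
```

Emit:
{"name": "jog_arm", "arguments": {"steps": [[0,-0.01,0,-0.03,0,0,0],[0,-0.01,0,-0.03,0,0,0],[0,-0.01,0,-0.03,0,0,0]]}}

```text
t: 18.12
tool_pos: [0.4526, 0.0622, 0.3069]
orientation: [2.343, 2.092, 0.003]
force: [-0.7, 0.1, -0.4]
opening: 0.0928
```

Run:
```python
from h import *
snap('wrist','w12.png');snap('side','d12.png');snap('scene','s12.png')
go([.4215,.1666,.06],77.6)
b=cv2.imread('pics/d12.png');cv2.imwrite('pics/c12.png',cv2.resize(b[250:410,130:340],None,fx=3.6,fy=3.6,interpolation=2))
b=cv2.imread('pics/s12.png');cv2.imwrite('pics/c13.png',cv2.resize(b[210:350,350:510],None,fx=4.5,fy=4.2,interpolation=2))
```

```text
t 18.27 pos [0.4522 0.0625 0.3062] shift [ 0.0999 -0.0421  0.2463] turn [-1.000e-04 -5.000e-04  1.044e-01] q [ 0.02 -0.28  1.75  0.    1.68  0.14] f [ 0.4 -0.5 -0.9] open 0.0927
```

View pics/w12.png

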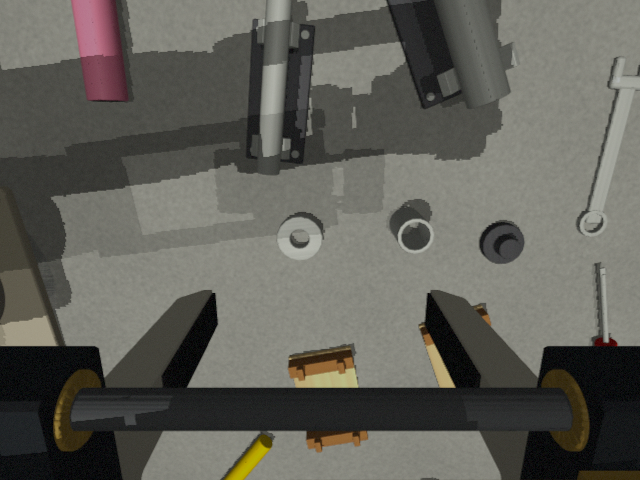

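View pics/c12.png

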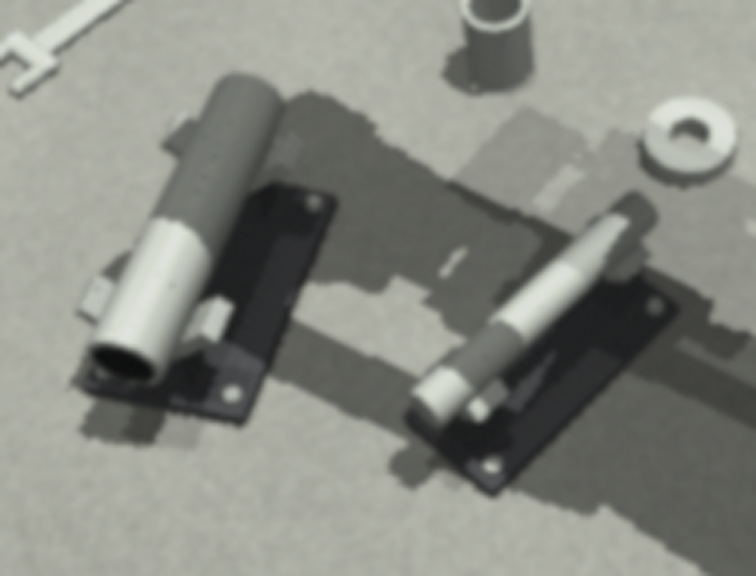

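View pics/c13.png

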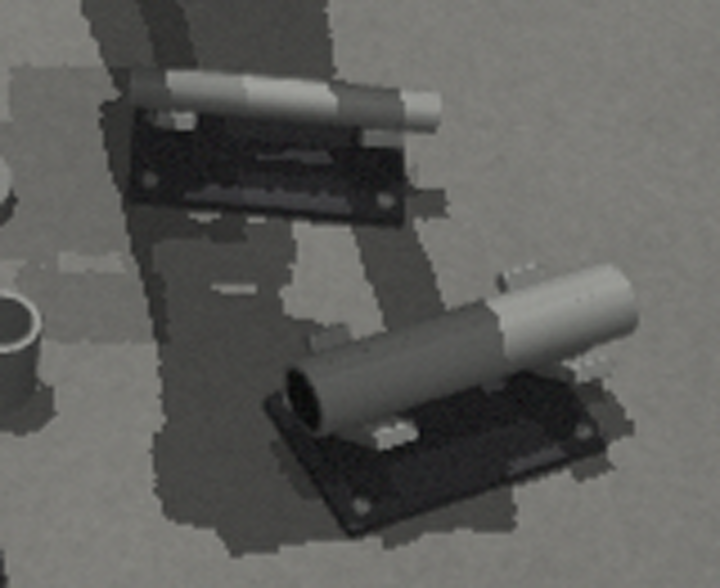

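Both parts lie in their Vs. I'll check the measured centre, level and yaw against the seats by casting rays from the scene view and triangulating the ends with the side view.

Run:
```python
from h import *
a,K,T=load('s12.png');b,K2,T2=load('d12.png')
S=lambda x,y:(350+x/4.5,210+y/4.2); D=lambda x,y:(130+x/3.6,250+y/3.6)
def tri(p,q):
    P1=K@np.linalg.inv(T)[:3];P2=K2@np.linalg.inv(T2)[:3]
    X=cv2.triangulatePoints(P1,P2,np.array(p,float),np.array(q,float)).ravel();return X[:3]/X[3]
for n,l,r,dl,dr,seat in[('shaft',(133,89),(439,112),(637,213),(432,397),(.4218,.1676,.061)),('tube',(304,400),(622,297),(253,92),(123,360),(.5918,.213,.069))]:
    A,B=ray(K,T,*S(*l),seat[2]),ray(K,T,*S(*r),seat[2]);d=B-A
    print(n,'plane',((A+B)/2).round(4),'len',np.linalg.norm(d).round(4),'yaw',np.degrees(np.arctan2(d[1],d[0])).round(1),'seat',seat)
    A,B=tri(S(*l),D(*dl)),tri(S(*r),D(*dr));print('  tri',A.round(4),B.round(4),((A+B)/2).round(4))
# wrist near-end overhang
a,K,T=load('w12.png')
for n,p,z,c,y in[('shaft',(269,173),.061,(.4218,.1676),77.6),('tube',(489,104),.069,(.5918,.213),106.5)]:
    X=ray(K,T,*p,z)[:2]-c;u=np.array([np.cos(np.radians(y)),np.sin(np.radians(y))]);print(n,'near end along axis',X@u,'lateral',X@[-u[1],u[0]])
```

```text
shaft plane [0.4236 0.1715 0.061 ] len 0.1479 yaw 78.7 seat (0.4218, 0.1676, 0.061)
  tri [0.4062 0.1001 0.0573] [0.4383 0.241  0.0635] [0.4223 0.1705 0.0604]
tube plane [0.5912 0.218  0.069 ] len 0.1627 yaw 106.4 seat (0.5918, 0.213, 0.069)
  tri [0.6134 0.1394 0.0687] [0.5683 0.2943 0.0702] [0.5909 0.2169 0.0695]
shaft near end along axis -0.07388305006017873 lateral -0.0010116670544766879
tube near end along axis -0.08099092702240696 lateral 0.0008920299079168553
```

The near ends agree with the seats to about 1 mm. My triangulated shaft end heights differ by 6 mm, which may just be pixel picking, so I'll take one closer wrist look to check that both ends are seated.

Emit:
{"name": "jog_arm", "arguments": {"steps": [[0,0.04,0,0,0,0,0],[0,0.08,0,0,0,0,0],[0,0.08,0,0,0,0,0],[0,0.08,0,0,0,0,0]]}}

```text
t: 18.77
tool_pos: [0.4607, 0.142, 0.3055]
orientation: [-2.34, -2.095, 0.002]
force: [0.5, -0.3, 0.4]
opening: 0.0931
```

Run:
```python
from h import *
snap('wrist','w13.png')
b=cv2.imread('pics/w13.png')
cv2.imwrite('pics/c14.png',cv2.resize(b[40:290,220:380],None,fx=4,fy=2.4,interpolation=2))
cv2.imwrite('pics/c15.png',cv2.resize(b[0:240,360:560],None,fx=3.5,fy=2.4,interpolation=2))
```

```text
(no output)
```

View pics/c14.png

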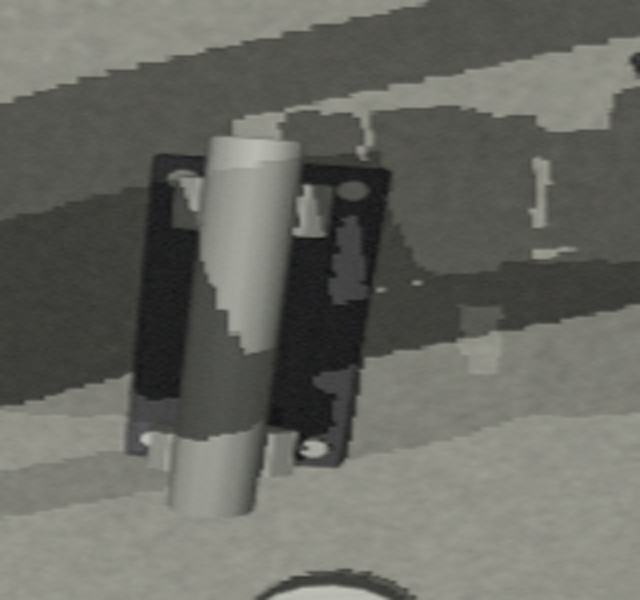

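View pics/c15.png

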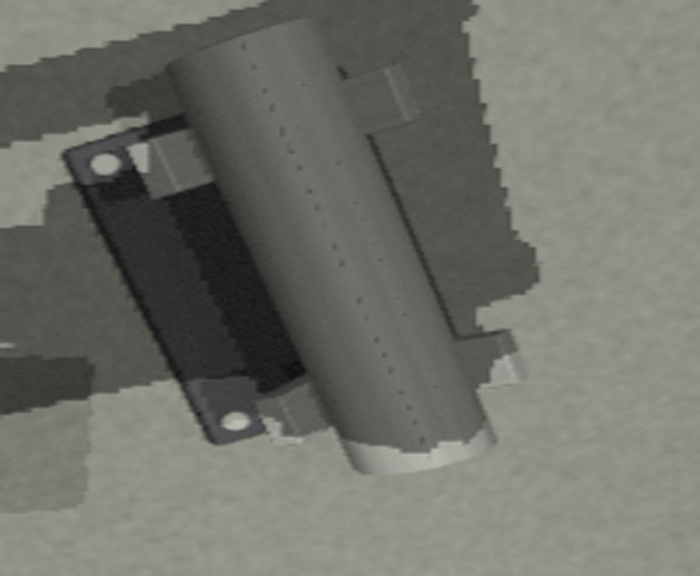

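The V flanks show evenly on both sides of each part at all four heads. A last numeric check on the ends:

Run:
```python
from h import *
a,K,T=load('w13.png')
s=lambda x,y:(220+x/4,40+y/2.4); t=lambda x,y:(360+x/3.5,y/2.4)
for n,f,far,near,z,c,y in[('shaft',s,(255,140),(212,512),.061,(.4218,.1676),77.6),('tube',t,(242,45),(424,453),.069,(.5918,.213),106.5)]:
    u=np.array([np.cos(np.radians(y)),np.sin(np.radians(y))])
    for p in(far,near):
        X=ray(K,T,*f(*p),z)[:2]-c;print(n,'along',(X@u).round(4),'lat',(X@[-u[1],u[0]]).round(4))
```

```text
shaft along 0.0745 lat 0.0002
shaft along -0.0754 lat -0.0008
tube along 0.0799 lat -0.0002
tube along -0.0772 lat 0.0
```

Run:
```python
from plant import robot
print(robot.read_state()['t']); print(robot.close_job())
```

```text
18.825
the job is handed in; nothing more can be done
None
```

The tube now lies in the wide V-stand and the shaft in the narrow one. I placed the tube first and handed the job in at 18.8 s with the gripper open and clear.

- **Position:** the last wrist view put both parts within about 1.5 mm of centre lengthwise and 1 mm sideways, with the V flanks showing evenly at all four heads. Both touched down within 1 mm of the expected seat height.
- **Disagreement:** the scene and side cameras put both parts 3–5 mm further along the grooves than the wrist camera did. Their triangulated end heights differed by about 6 mm for the shaft and 1.5 mm for the tube. I took this as calibration and hand-picked-pixel error and trusted the closer wrist view; there was no separate level measurement.

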